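Open the push-and-turn cap of a weedkiller canister

TASK

Open the weedkiller canister: press its child-resistant cap down against the spring, turn it anticlockwise while it is held down, lift it off and set it in the shallow metal tray, right way up. Do it by feel and do not force the cap or the thin neck, and leave the other things on the bench where they are.

Things in the scene. Friction and masses are not known exactly. Their poses are not given: they have to be found in the camera images.
- canister: White 3-litre canister, full, in a steel cradle bolted to the bench: it cannot move. Body 110 mm (x) by 200 mm (y), flat shoulder 155 mm above the bench, hoop handle on it from y = 12 to 90 mm, top at 180 mm. Origin: centre of the cradle's underside, on the bench; z up. Neck and cap at x = 0, y = -60 mm. Over 22 N in all between cap and neck (push, pull, side push, twist; spring included) spoils the neck.
- neck (a point): Centre of the neck's mouth (under the closed cap), on the neck's axis, 186 mm above the bench; axes as the canister's. The neck is a thin 33 mm tube with three lugs round it, 43 mm over the lugs. The closed cap has about 1.5 mm of sideways play on it.
- cap: Black push-and-turn cap, 0.1 kg: inner cap 50 mm wide, 33 mm tall, and over it a round ribbed shell to grip, 56 mm wide, 35 mm tall. Origin: centre of the inner cap's lower edge, 169 mm above the bench when closed; z up. The shell (up: 9 to 44 mm above the origin) turns with the inner cap but slides loosely 0 to 8 mm down on it (1.5 N) and stays where left; its height is not in this reading. Gripping may shift it.
- cap_spring (a point): Point on the cap's axis, 30 mm above its origin, where its spring bears. Once the shell's play is taken up the inner cap goes down against the spring: about 4 N to start, 2 N more per mm. Its lugs leave the locking notches when it is pressed 3.5 mm or more (about 11 N); at 4.3 mm (about 13 N) it meets a hard stop.
- cap_lugs (a point): Centre of the cap's three inner lugs, 2 mm above its origin. Held down, the cap turns anticlockwise seen from above (+z); it is free 54 to 86 degrees from the middle of its locked position (aim for 70; hard stop at 86) and then lifts straight off. Closed, it has 6 degrees of play either way. Not pressed far enough, or turned clockwise, it stays locked.
- tray: Shallow square tray of bare aluminium, 170 by 170 mm outside, walls 3 mm thick and 20 mm high, fixed to the bench. Origin: centre of its underside, on the bench; inner floor 3 mm above it; axes along its sides.
- spray_bottle: Bystander: round trigger spray bottle, 80 mm wide, 222 mm tall. Origin: centre of its underside.
- screw_jar: Bystander: glass jar, 68 mm wide, 85 mm tall. Origin: centre of its underside.
- stain_tin: Bystander: round tin, 90 mm wide, 103 mm tall. Origin: centre of its underside.
- tape_roll: Bystander: roll of tape lying flat, 90 mm wide, 45 mm tall. Origin: centre of its underside.
- wrench: Bystander: spanner lying flat along its own x, 170 mm long. Origin: under its middle.
There are look-alikes about, which are no part of the job. Leave any blue or turquoise look-alike of the cap alone.

How it is judged:
On the way:
1. the cap is released from the neck and lifted clear of it, upright (z of cap in the frame of canister above 0.195 m and angle between cap's own z axis and vertical below 0.4 rad and horizontal distance between cap and neck below 0.1 m), for 0.05 s.
At the end, for the whole second after the job is handed in: The cap lies at rest in the tray (its axis within 62 mm of the tray's centre along both sides), flat on the tray's floor and right way up (within 0.12 rad), and is let go (x of cap in the frame of tray between -0.062 and 0.062 m and y of cap in the frame of tray between -0.062 and 0.062 m and z of cap in the frame of tray between -0.002 and 0.008 m and angle between cap's own z axis and vertical below 0.12 rad and linear speed of cap below 0.02 m/s); the robot touches nothing.
It fails at once if the cap is forced: more than 22 N in all between the cap and the canister (contact force between cap and canister above 22 N).
It fails at once if a bystander (spray bottle, jar, tin, tape roll or spanner) is shifted by more than 30 mm or knocked over (distance of any of spray_bottle, screw_jar, stain_tin, tape_roll, wrench from where it was at the start of the episode above 0.03 m or angle between any of spray_bottle, screw_jar, stain_tin, tape_roll, wrench's own z axis and vertical above 0.5 rad).
It also fails if it takes over 58 s, if anything falls off the work surface, if the arm or the gripper's body presses on something with over 40 N, if the wrist force passes 120 N, or if a joint passes its speed limit or range.

ROBOT

A 7-joint arm with a two-finger parallel gripper is mounted at the origin on the work surface. World frame = base frame: x ahead of the robot, y to its left, z up, the work surface at z = 0. Lengths are in m, angles in rad, forces in N, time in s.
With the tool pointing down it reaches from about 0.425 to 0.925 m from the base axis. Payload 6.8 kg.
Tool frame: the origin (TCP) lies midway between the tips of the shut fingers; the grasp point (between the pads) lies 19 mm behind it; z points along the fingers, y is the line along which they close (so a half turn about z gives the same grasp; the last joint's range is limited). The gripper opens to 85 mm and grips with 20 to 120 N. Pads are 22 mm wide; open, the fingers measure 114 mm over their backs; the gripper's body (76 mm by 85 mm) begins 54 mm behind the grasp point. The pads swing forward as they close: fully open they stand 13 mm farther back than shut.
Start: joints at [0.996, 0.477, 0.022, 1.555, -0.011, 1.109, -0.083], TCP at [0.304, -0.603, 0.231] pointing down, gripper open.
Joint ranges: [-2.96, 2.96], [-0.34, 2.1], [-1.41, 1.46], [0.24, 2.44], [-1.37, 4.51], [0.17, 1.92], [-2.96, 2.96]. Speed limits (rad/s): [2.39, 2.39, 3.14, 3.14, 3.14, 3.14, 3.14].

INTERFACE

Orientations are given as a unit quaternion [x, y, z, w].
In Python, from rig import env, imaging, workorder gives the robot as it stands.
- The arm moves only by the shell command python3 -m crank 'ROWS' [OPENING]. ROWS is JSON, a list of rows, each a list of 2 entries, a list of its own where there are three numbers: the shift along the tool's x, y, z in mm, then the turn, a rotation vector about the tool's x, y, z in degrees. In form: [[[dx, dy, dz], [wx, wy, wz]], ...]. A call has 1 to 8 rows; each row shifts and turns the commanded pose from where the row before left it, along the tool's axes as they then stand; what a row does not reach is not made up. A row lasts 1/12 s, in which the tool goes at most 41.7 mm and 7.16 degrees, less where a joint would pass 70% of its speed; a pose out of reach is approached as far as the arm can. A call is refused whole if a number of a shift passes 41.7 or a number of a turn 7.16, either way. A call with a gripper value outside its range is refused whole. OPENING is the opening in per cent of the stroke, from 0 (shut) to 100 (fully open), set as the call begins (- or left out, the last holds). The fingers move at their own pace and stop on an object; the grip force is fixed at half the most. Time passes only in rows, so rows that do not move let the fingers close. It gives the time, the measured TCP pose, the force, the opening and the grip force at its end, in the units of the state.
- env.get_state(): the state, without advancing time (a new reading comes with each control period).
- imaging.read_camera(name): name is "scene" or "top"; returns a dict with "color" (480x640x3 uint8, blue, green, red), "vertical_fov" (degrees; the focal length in pixels is half the picture's height over the tangent of half this angle, whatever the lens; pixels are square), "cx", "cy" (the principal point, pixels), "dist_coeffs" ([k1, k2, p1, p2, k3] as OpenCV has them; the pictures are not rectified), "cam_to_world" (4x4, takes a point from camera to world coordinates). Camera axes: x right, y down, z forward; pixel columns grow to the right and rows downward; lengths in m; the calibration is good to about 2 mm. A picture is of the moment at which its call begins. There is no depth.
- workorder.close_job(): hands the job in; it is judged then, once.
The state is a dict: "time": time; "joint_pos": joint angles; "qvel": joint speeds; "effort": joint torques, N m; "tcp_pos": TCP position; "eef_rot": TCP orientation; "ft_force": force on the tool from outside, world axes, zero at the start; "torque": the same for the moment, N m; "opening": finger opening in m; "gripper_force": force on a finger pad.
Only numpy, scipy, OpenCV 4.12 (cv2) and the standard library are available. Lean on these libraries where they do the work, as an engineer would, in place of code of your own. Each camera call takes 0.05 s, during which the arm holds its last target. There are 200 camera calls.

## Working session

There is one attempt and no reset: what is moved stays moved. The work goes in short steps, Python scripts to look and compute and a shell command to move; the robot and the scene stay as the last step left them, time stands still between calls to the robot, and variables do not carry over. Pictures are saved under pics/ and viewed, at most 10 in all, crops included, and the job is handed in when it is done.

```bash
ls; mkdir -p pics; python3 - <<'E'
from rig import env, imaging
import cv2
s=env.get_state()
print({k:(v if not hasattr(v,'round') else v) for k,v in s.items()})
for n in("scene","top"):
    d=imaging.read_camera(n); cv2.imwrite(f"pics/{n}0.png",d["color"]); print(n,d["vertical_fov"],d["cx"],d["cy"],d["dist_coeffs"],d["cam_to_world"])
E
```

```text
pics
{'time': 0.0, 'joint_pos': array([ 0.99592176,  0.47779821,  0.02231834,  1.55646054, -0.01149896,
        1.10929434, -0.08314756]), 'qvel': array([-0.00085298,  0.00080312,  0.00062592, -0.0015328 , -0.00054581,
        0.00136615,  0.00071309]), 'effort': array([ 5.93978548e-04, -5.96446717e+01,  1.60772625e+00, -2.81191832e+01,
        1.23289702e-02,  9.34902637e-03, -1.22522715e-04]), 'tcp_pos': array([ 0.30348508, -0.60225985,  0.23032273]), 'eef_rot': array([ 9.72888938e-01,  2.31271000e-01, -2.73459523e-04, -8.74541471e-04]), 'ft_force': array([ 0.13963835,  0.07053794, -1.17554778]), 'torque': array([-0.07511459, -0.0179363 ,  0.04404351]), 'gripper_force': 0.0, 'opening': 0.0851632585677472}
scene 56.824128250120445 315.54406695644303 238.39859282512543 [-0.10249316  0.          0.          0.          0.        ] [[ 0.83947856  0.3056837  -0.44925852  0.96977229]
 [ 0.54335904 -0.46299945  0.70028028 -0.62161939]
 [ 0.00605782 -0.83197896 -0.55477412  0.62548784]
 [ 0.          0.          0.          1.        ]]
top 50.696712528368664 325.27761619570026 245.13671821148992 [-0.05489909  0.          0.          0.          0.        ] [[ 0.0054345  -0.99087856  0.13464822  0.38574265]
 [-0.99996017 -0.00633814 -0.00628335  0.00813622]
 [ 0.00707945 -0.13460871 -0.99087354  1.27616262]
 [ 0.          0.          0.          1.        ]]
```

View pics/scene0.png

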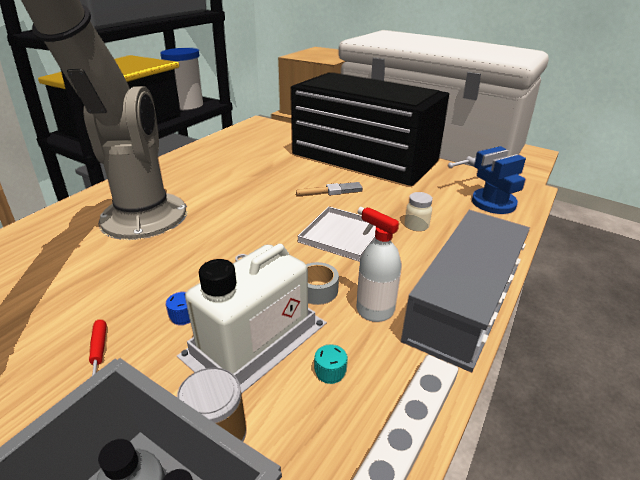

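View pics/top0.png

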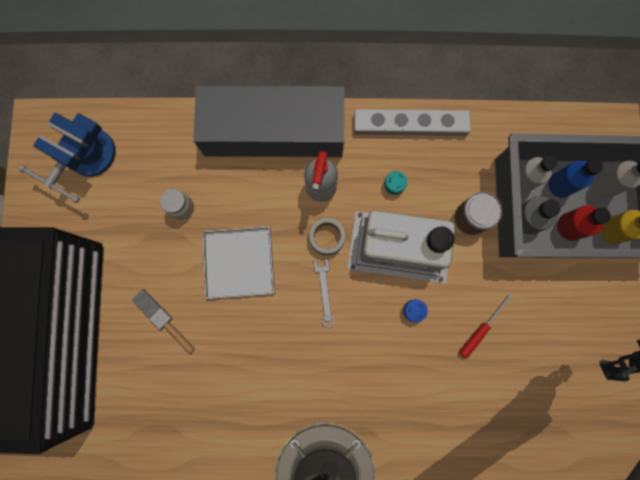

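The scene view shows the black cap at (217,279) on the white canister. The top view shows the cap at (440,239), the tray at (239,263), the tin at (482,213), the spray bottle at (320,180) and the tape at (327,237). The gripper is at far right, (625,365).

```bash
cat > h.py <<'E'
import numpy as np, cv2
from rig import env, imaging
from scipy.spatial.transform import Rotation as R
def cam(n):
    d=imaging.read_camera(n); f=240/np.tan(np.radians(d["vertical_fov"]/2))
    return d["color"],np.array([[f,0,d["cx"]],[0,f,d["cy"]],[0,0,1]]),np.array(d["dist_coeffs"]),np.array(d["cam_to_world"])
def plane(px,c,z):
    _,K,D,T=c; u=cv2.undistortPoints(np.array(px,float).reshape(-1,1,2),K,D).reshape(-1,2)
    r=np.c_[u,np.ones(len(u))]@T[:3,:3].T; o=T[:3,3]
    return o+r*((z-o[2])/r[:,2])[:,None]
def proj(P,c):
    _,K,D,T=c; W=np.linalg.inv(T)
    return cv2.projectPoints(np.array(P,float).reshape(-1,1,3),cv2.Rodrigues(W[:3,:3])[0],W[:3,3],K,D)[0].reshape(-1,2)
def blob(m,near):
    n,l,s,ce=cv2.connectedComponentsWithStats(m.astype(np.uint8))
    i=1+np.argmin([np.hypot(*(c-near))+(1e4 if a<60 else 0) for c,a in zip(ce[1:],s[1:,4])]); return l==i
E
python3 - <<'E'
from h import *
t=cam("top"); s=cam("scene")
for n,c,nr in(("top",t,(440,239)),("scene",s,(217,279))):
    m=blob(c[0].max(2)<60,nr); cn=max(cv2.findContours(m.astype(np.uint8),0,1)[0],key=cv2.contourArea)
    print(n,m.sum(),cv2.boundingRect(cn),cv2.minEnclosingCircle(cn),cv2.fitEllipse(cn))
    x,y,w,h=cv2.boundingRect(cn)
    cv2.imwrite(f"pics/{n}_cap.png",cv2.resize(c[0][y-25:y+h+25,x-25:x+w+25],None,fx=5,fy=5))
    if n=="top": p=plane(cv2.minEnclosingCircle(cn)[0],c,.205); print(p)
# tray: bright region incl. walls
g=t[0]; m=blob((g.min(2)>110)&(np.ptp(g.astype(int),2)<40),(239,263)); cn=max(cv2.findContours(m.astype(np.uint8),0,1)[0],key=cv2.contourArea)
r=cv2.minAreaRect(cn); b=plane(cv2.boxPoints(r),t,.02); print(r,b,b.mean(0),np.linalg.norm(b-np.roll(b,1,0),axis=1))
w=blob((g.min(2)>110)&(np.ptp(g.astype(int),2)<40),(400,240)); print(w.sum())
cn=max(cv2.findContours(w.astype(np.uint8),0,1)[0],key=cv2.contourArea); print(cv2.minAreaRect(cn))
# predicted view of cap outlines for shell up, top ring z .213, bottom .178
for name,px,z in(("tin",(482,211),.103),("spray",(321,182),.15),("tape",(327,236),.045),("jar",(175,203),.085)): print(name,plane([px],t,z))
E
```

```text
top 529 (427, 227, 27, 26) ((440.0, 239.0), 13.601571083068848) ((439.980712890625, 239.50404357910156), (23.6577205657959, 26.675302505493164), 63.19058609008789)
[[ 0.54617256 -0.24488515  0.205     ]]
scene 1137 (199, 259, 37, 37) ((217.20101928710938, 277.2086486816406), 19.966543197631836) ((217.2743377685547, 277.1510925292969), (37.04032516479492, 37.414161682128906), 41.98120880126953)
((237.2537841796875, 262.05328369140625), (67.96968078613281, 68.8958969116211), 85.91438293457031) [[0.59132246 0.31441827 0.02      ]
 [0.60487577 0.14151326 0.02      ]
 [0.43502819 0.12614262 0.02      ]
 [0.42165241 0.29600239 0.02      ]] [0.51321971 0.21951913 0.02      ] [0.17066655 0.17343539 0.17054166 0.1703856 ]
3231
((400.1686096191406, 238.38087463378906), (57.01375198364258, 106.74784088134766), 87.66268920898438)
tin [[ 0.62944077 -0.37142857  0.103     ]]
spray [[0.68423097 0.01155539 0.15      ]]
tape [[ 0.5757407  -0.00378246  0.045     ]]
jar [[0.64767406 0.36295616 0.085     ]]
```

```bash
python3 - <<'E'
from h import *
A=np.zeros((3,3));b=np.zeros(3)
for n,nr in(("top",(440,239)),("scene",(217,279))):
    c=cam(n); m=blob(c[0].max(2)<60,nr); cn=max(cv2.findContours(m.astype(np.uint8),0,1)[0],key=cv2.contourArea)
    e=cv2.fitEllipse(cn)[0]; x,y,w,h=cv2.boundingRect(cn); e=(x+(w-1)/2,y+(h-1)/2)
    o=c[3][:3,3]; d=plane([e],c,0.)[0]-o; d/=np.linalg.norm(d); M=np.eye(3)-np.outer(d,d); A+=M;b+=M@o
    print(n,plane([e],c,.195),plane([e],c,.187))
P=np.linalg.solve(A,b); print("tri",P)
def world2tool(dw): return R.from_quat(env.get_state()["eef_rot"]).inv().apply(dw)*1000
s=env.get_state(); print(world2tool(P-s["tcp_pos"]), world2tool([0,0,.07]))
E
```

```text
top [[ 0.54657496 -0.24721937  0.195     ]] [[ 0.54776503 -0.24910886  0.187     ]]
scene [[ 0.55220004 -0.25314361  0.195     ]] [[ 0.54444006 -0.24629602  0.187     ]]
tri [ 0.5472464  -0.24856691  0.189772  ]
[ 376.83401065 -206.5412571    41.29730207] [-4.09459230e-03 -4.39984338e-02 -6.99999861e+01]
```

View pics/scene_cap.png

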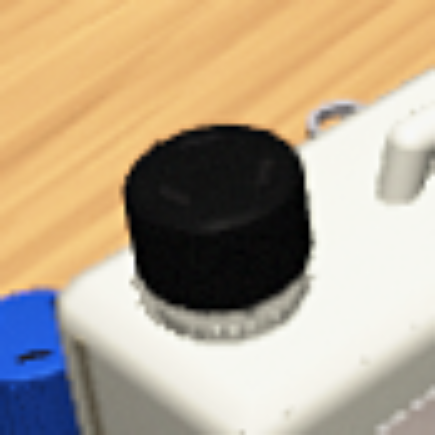

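The crop shows the shell in black over a pale neck ring, seated upright, centred about (217,277) in the full scene picture. Now moving above it.

```bash
python3 -m crank '[[[0,0,-35],[0,0,0]],[[0,0,-35],[0,0,0]],[[34.3,-18.8,0],[0,0,0]],[[34.3,-18.8,0],[0,0,0]],[[34.3,-18.8,0],[0,0,0]],[[34.3,-18.8,0],[0,0,0]],[[34.3,-18.8,0],[0,0,0]],[[34.3,-18.8,0],[0,0,0]]]' 100
python3 -m crank '[[[34.3,-18.8,0],[0,0,0]],[[34.3,-18.8,0],[0,0,0]],[[34.3,-18.8,0],[0,0,0]],[[34.3,-18.8,0],[0,0,0]],[[34.3,-18.8,0],[0,0,0]],[[0,0,0],[0,0,-7]],[[0,0,0],[0,0,-7]],[[0,0,0],[0,0,-7]]]'
python3 -m crank '[[[0,0,0],[0,0,-7]],[[0,0,0],[0,0,-6]],[[0,0,0],[0,0,0]],[[0,0,0],[0,0,0]],[[0,0,0],[0,0,0]]]'
cat >> h.py <<'E'
def todo(P):
    s=env.get_state(); r=R.from_quat(s["eef_rot"]); print("t",round(s["time"],2),"tcp",s["tcp_pos"].round(4),"d mm",(r.inv().apply(np.array(P)-s["tcp_pos"])*1000).round(1),"rotvec err deg",np.degrees((r.inv()*R.from_euler('z',np.arctan2(r.as_matrix()[1,0],r.as_matrix()[0,0]))*R.from_euler('x',np.pi)).as_rotvec()).round(2),"F tool",r.inv().apply(s["ft_force"]).round(1),"M",r.inv().apply(s["torque"]).round(2),"open",round(s["opening"]*1000,1),"grip",s["gripper_force"],"q7",s["joint_pos"][6].round(2))
E
python3 -c "
from h import *
todo([.547,-.2485,.26])
c=cam('top');cv2.imwrite('pics/a.png',cv2.resize(c[0][150:330,350:550],None,fx=3,fy=3))"
```

```text
time: 0.97
tcp_pos: [0.4375, -0.4078, 0.3015]
eef_rot: [0.973, 0.231, 0.0, 0.0]
ft_force: [1.1, 0.8, 0.8]
opening: 0.0854
gripper_force: 0.0
time: 1.63
tcp_pos: [0.5482, -0.2471, 0.3012]
eef_rot: [0.913, 0.408, -0.0, -0.0]
ft_force: [0.0, -0.0, 0.3]
opening: 0.0855
gripper_force: 0.0
time: 2.05
tcp_pos: [0.5476, -0.2484, 0.3013]
eef_rot: [0.864, 0.504, -0.0, 0.0]
ft_force: [0.1, 0.5, -0.2]
opening: 0.0854
gripper_force: 0.0
t 2.05 tcp [ 0.5476 -0.2484  0.3013] d mm [-0.3 -0.5 41.3] rotvec err deg [0. 0. 0.] F tool [ 0.4 -0.2  0.2] M [ 0.03 -0.01 -0.05] open 85.4 grip 0.0 q7 -0.26
```

```bash
python3 -m crank '[[[0,0,30],[0,0,0]],[[0,0,30],[0,0,0]],[[0,0,25],[0,0,0]],[[0,0,20],[0,0,0]],[[0,0,15],[0,0,0]],[[0,0,11],[0,0,0]],[[0,0,0],[0,0,0]]]' 
python3 -m crank '[[[0,0,0],[0,0,0]],[[0,0,0],[0,0,0]],[[0,0,0],[0,0,0]],[[0,0,0],[0,0,0]]]' 71
python3 -c "
from h import *
todo([.547,-.2485,.17])
c=cam('scene');cv2.imwrite('pics/b.png',cv2.resize(c[0][180:340,120:320],None,fx=4,fy=3.75*1.0))"
```

```text
time: 2.68
tcp_pos: [0.5463, -0.2479, 0.1679]
eef_rot: [0.863, 0.505, -0.001, -0.002]
ft_force: [-0.0, 0.8, 0.2]
opening: 0.0853
gripper_force: 0.0
time: 3.02
tcp_pos: [0.5481, -0.2484, 0.1714]
eef_rot: [0.863, 0.506, 0.0, 0.001]
ft_force: [0.5, 0.8, 0.7]
opening: 0.0606
gripper_force: 0.3
t 3.02 tcp [ 0.5481 -0.2484  0.1714] d mm [-0.6 -1.   1.4] rotvec err deg [ 0.09 -0.01 -0.  ] F tool [ 1.   0.  -0.7] M [ 0.14  0.05 -0.02] open 60.6 grip 0.3101727459579706 q7 -0.3
```

View pics/b.png

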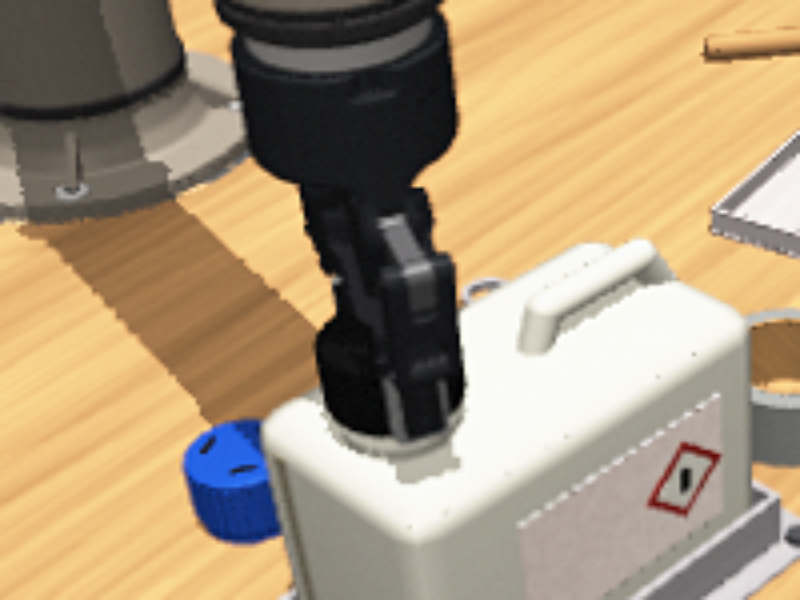

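The fingers straddle the cap (cap about (390,380) in the crop, near finger at (420,350)), with tips at the shell's lower edge. Next I close in small steps and feel for contact.

```bash
python3 -m crank '[[[0,0,0],[0,0,0]],[[0,0,0],[0,0,0]],[[0,0,0],[0,0,0]]]' 69 >/dev/null
python3 -c "
from h import *
todo([.547,-.2485,.17])"
python3 -m crank '[[[0,0,0],[0,0,0]],[[0,0,0],[0,0,0]],[[0,0,0],[0,0,0]]]' 67.5 >/dev/null
python3 -c "
from h import *
todo([.547,-.2485,.17])"
```

```text
t 3.32 tcp [ 0.5476 -0.2482  0.1705] d mm [-0.5 -0.4  0.5] rotvec err deg [-0. -0.  0.] F tool [ 0.2 -2.1 -2.4] M [0.49 0.05 0.07] open 59.2 grip 1.1281591281294823 q7 -0.3
t 3.57 tcp [ 0.5474 -0.2481  0.1703] d mm [-0.5 -0.2  0.3] rotvec err deg [-0.03  0.   -0.  ] F tool [-0.8 -4.  -2.2] M [ 0.73  0.   -0.03] open 57.7 grip 1.6724024713039398 q7 -0.3
```

```bash
python3 -m crank '[[[0,-0.8,0],[0,0,0]],[[0,-0.8,0],[0,0,0]],[[0,0,0],[0,0,0]],[[0,0,0],[0,0,0]]]' >/dev/null
python3 -c "
from h import *
todo([.547,-.2485,.17])"
```

```text
t 3.9 tcp [ 0.5466 -0.2478  0.1703] d mm [-0.4  0.7  0.3] rotvec err deg [ 0.05 -0.   -0.  ] F tool [-0.8  0.5  0.9] M [ 0.   -0.02 -0.05] open 57.7 grip 0.0 q7 -0.3
```

```bash
python3 -m crank '[[[0,0,0],[0,0,0]],[[0,0,0],[0,0,0]],[[0,0,0],[0,0,0]]]' 66.2 >/dev/null
python3 -c "
from h import *
todo([.547,-.2485,.17])"
```

```text
t 4.15 tcp [ 0.5464 -0.2476  0.1703] d mm [-0.5  1.   0.3] rotvec err deg [ 0.01 -0.   -0.  ] F tool [-0.4  0.   0.2] M [-0.04  0.02 -0.02] open 56.5 grip 0.0 q7 -0.3
```

```bash
python3 -m crank '[[[0,0,0],[0,0,0]],[[0,0,0],[0,0,-7]],[[0,0,0],[0,0,-7]],[[0,0,0],[0,0,-7]],[[0,0,0],[0,0,-7]],[[0,0,0],[0,0,-7]],[[0,0,0],[0,0,-7]],[[0,0,0],[0,0,-7]]]' 74 >/dev/null
python3 -m crank '[[[0,0,0],[0,0,-7]],[[0,0,0],[0,0,-7]],[[0,0,0],[0,0,-7]],[[0,0,0],[0,0,0]],[[0,0,0],[0,0,0]]]' >/dev/null
python3 -c "
from h import *
todo([.5466,-.2476,.17])"
python3 -m crank '[[[0,0,0],[0,0,0]],[[0,0,0],[0,0,0]],[[0,0,0],[0,0,0]],[[0,0,0],[0,0,0]]]' 69 >/dev/null
python3 -c "
from h import *
todo([.5466,-.2476,.17])"
python3 -m crank '[[[0,0,0],[0,0,0]],[[0,0,0],[0,0,0]],[[0,0,0],[0,0,0]]]' 67.5 >/dev/null
python3 -c "
from h import *
todo([.5466,-.2476,.17])"
```

```text
t 5.23 tcp [ 0.5462 -0.2477  0.1702] d mm [-0.2  0.4  0.2] rotvec err deg [ 0.01 -0.01 -0.  ] F tool [-1.  -0.2  0.2] M [ 0.03 -0.03 -0.04] open 63.7 grip 0.0 q7 0.8
t 5.57 tcp [ 0.5463 -0.2475  0.1703] d mm [-0.3  0.1  0.3] rotvec err deg [-0.    0.01 -0.  ] F tool [-0.4 -0.4  0.5] M [-0.01 -0.02  0.04] open 59.4 grip 0.0 q7 0.8
t 5.82 tcp [ 0.5464 -0.2474  0.1704] d mm [-0.3  0.1  0.4] rotvec err deg [0.01 0.01 0.  ] F tool [-0.6  0.4 -0.3] M [-0.08 -0.03  0.03] open 57.5 grip 0.19519085995852947 q7 0.8
```

```bash
python3 -m crank '[[[0,0,0],[0,0,0]],[[0,0,0],[0,0,0]],[[0,0,0],[0,0,0]]]' 66.2 >/dev/null
python3 -c "
from h import *
todo([.5466,-.2476,.17])"
python3 -m crank '[[[0,0,0],[0,0,0]],[[0,0,0],[0,0,7]],[[0,0,0],[0,0,7]],[[0,0,0],[0,0,7]],[[0,0,0],[0,0,7]],[[0,0,0],[0,0,7]],[[0,0,0],[0,0,7]],[[0,0,0],[0,0,7]]]' 74 >/dev/null
python3 -m crank '[[[0,0,0],[0,0,7]],[[0,0,0],[0,0,7]],[[0,0,0],[0,0,7]],[[0,0,0],[0,0,0]],[[0,0,0],[0,0,0]]]' 67 >/dev/null
python3 -c "
from h import *
todo([.5464,-.2476,.17])"
```

```text
t 6.07 tcp [ 0.5467 -0.2472  0.1705] d mm [-0.2 -0.3  0.5] rotvec err deg [0.04 0.02 0.  ] F tool [ 0.4  1.5 -0.6] M [-0.38  0.03  0.02] open 56.4 grip 0.9289871156215668 q7 0.8
t 7.15 tcp [ 0.546  -0.2476  0.1702] d mm [0.3 0.4 0.2] rotvec err deg [-0.03  0.04 -0.  ] F tool [ 0.1 -1.5 -0.2] M [-0.02 -0.03 -0.04] open 57.3 grip 0.0 q7 -0.29
```

```bash
python3 -m crank '[[[0.4,0,0],[0,0,0]],[[0,0,0],[0,0,0]],[[0,0,0],[0,0,0]],[[0,0,0],[0,0,0]]]' 65.5 >/dev/null
python3 -c "
from h import *
todo([.5464,-.2476,.17])"
python3 -m crank '[[[0,0,0],[0,0,0]],[[0,0,0],[0,0,0]],[[0,0,0],[0,0,0]]]' 60 >/dev/null
python3 -c "
from h import *
todo([.5464,-.2476,.17])"
```

```text
t 7.48 tcp [ 0.5465 -0.2476  0.1704] d mm [-0.  -0.1  0.4] rotvec err deg [0.02 0.01 0.  ] F tool [-0.7  1.6 -0.6] M [-0.24 -0.27 -0.01] open 55.8 grip 1.0381222609430552 q7 -0.3
t 7.73 tcp [ 0.5465 -0.2476  0.1707] d mm [-0.1 -0.1  0.7] rotvec err deg [0.04 0.01 0.  ] F tool [-2.2 -0.4 -5.2] M [ 0.03 -0.35 -0.02] open 54.8 grip 62.50918507575989 q7 -0.3
```

```bash
for i in 1 2 3; do python3 -m crank '[[[0,0,1],[0,0,0]],[[0,0,0],[0,0,0]],[[0,0,0],[0,0,0]]]' >/dev/null
python3 -c "
from h import *
todo([.5465,-.2476,.17])"; done
```

```text
t 7.98 tcp [ 0.5465 -0.2476  0.1698] d mm [ 0.  -0.  -0.2] rotvec err deg [0.04 0.02 0.  ] F tool [-1.5 -0.1 -5.9] M [ 0.15 -0.43  0.01] open 54.3 grip 62.552679777145386 q7 -0.3
t 8.23 tcp [ 0.5466 -0.2476  0.169 ] d mm [-0.  -0.1 -1. ] rotvec err deg [0.04 0.02 0.  ] F tool [-2.1 -1.3 -8. ] M [ 0.27 -0.43 -0.04] open 54.4 grip 62.67053246498108 q7 -0.3
t 8.48 tcp [ 0.5466 -0.2476  0.1682] d mm [-0.1 -0.1 -1.8] rotvec err deg [0.05 0.02 0.  ] F tool [-2.2 -2.1 -8.9] M [ 0.41 -0.51  0.  ] open 54.4 grip 62.8121280670166 q7 -0.3
```

```bash
for i in 1 ; do python3 -m crank '[[[-0.4,-0.4,0.8],[0,0,0]],[[0,0,0],[0,0,0]],[[0,0,0],[0,0,0]]]' >/dev/null
python3 -c "
from h import *
todo([.5465,-.2476,.17])"; done
python3 -m crank '[[[0,0,0.6],[0,0,0]],[[0,0,0],[0,0,0]],[[0,0,0],[0,0,0]]]' >/dev/null
python3 -c "
from h import *
todo([.5465,-.2476,.17])"
```

```text
t 8.73 tcp [ 0.5466 -0.2476  0.1678] d mm [-0.  -0.1 -2.2] rotvec err deg [ 0.11 -0.01 -0.  ] F tool [-0.9 -0.5 -9.7] M [ 0.33 -0.31 -0.04] open 55.1 grip 62.95834422111511 q7 -0.3
t 8.98 tcp [ 0.5466 -0.2476  0.1673] d mm [-0.1 -0.  -2.7] rotvec err deg [ 0.11 -0.01 -0.  ] F tool [ -1.5  -2.4 -11. ] M [ 0.42 -0.37 -0.01] open 54.7 grip 62.977702617645264 q7 -0.3
```

```bash
python3 -m crank '[[[-0.1,-0.4,0.7],[0,0,0]],[[0,0,0],[0,0,0]],[[0,0,0],[0,0,0]]]' >/dev/null
python3 -c "
from h import *
todo([.5465,-.2476,.17])"
python3 -m crank '[[[0,0,0.3],[0,0,0]],[[0,0,0],[0,0,0]],[[0,0,0],[0,0,0]]]' >/dev/null
python3 -c "
from h import *
todo([.5465,-.2476,.17])"
```

```text
t 9.23 tcp [ 0.5466 -0.2476  0.1669] d mm [-0.1 -0.1 -3.1] rotvec err deg [ 0.16 -0.02 -0.  ] F tool [ -2.1  -1.4 -11.4] M [ 0.32 -0.35  0.02] open 54.5 grip 63.15197467803955 q7 -0.3
t 9.48 tcp [ 0.5466 -0.2476  0.1666] d mm [-0.1 -0.1 -3.4] rotvec err deg [ 0.16 -0.02 -0.  ] F tool [ -1.3  -1.6 -12.1] M [ 0.33 -0.34  0.02] open 54.7 grip 63.160096406936646 q7 -0.3
```

```bash
python3 -m crank '[[[0,-0.2,0.4],[0,0,0]],[[0,0,0],[0,0,0]]]' >/dev/null
python3 -c "
from h import *
todo([.5465,-.2476,.17])"
for i in 1 2; do python3 -m crank '[[[0,0,0],[0,0,-3]],[[0,0,0],[0,0,-3]],[[0,0,0],[0,0,0]]]' >/dev/null
python3 -c "
from h import *
todo([.5465,-.2476,.17])"; done
```

```text
t 9.65 tcp [ 0.5466 -0.2476  0.1664] d mm [-0.  -0.1 -3.6] rotvec err deg [ 0.19 -0.02 -0.  ] F tool [ -1.9  -0.9 -12.1] M [ 0.32 -0.36 -0.01] open 54.9 grip 63.21488857269287 q7 -0.3
t 9.9 tcp [ 0.5468 -0.2475  0.1665] d mm [-0.2 -0.3 -3.5] rotvec err deg [ 0.21 -0.02 -0.  ] F tool [ -0.3  -1.5 -12.4] M [ 0.23 -0.23  0.05] open 54.9 grip 63.37467670440674 q7 -0.2
t 10.15 tcp [ 0.5471 -0.2474  0.1666] d mm [-0.3 -0.5 -3.4] rotvec err deg [ 0.24 -0.01 -0.  ] F tool [ -0.4  -0.4 -12.6] M [ 0.16 -0.1  -0.01] open 54.7 grip 63.363600969314575 q7 -0.11
```

```bash
for i in 1 2 3; do python3 -m crank '[[[0,0,0],[0,0,-2]],[[0,0,0],[0,0,-2]],[[0,0,0],[0,0,0]]]' >/dev/null
python3 -c "
from h import *
todo([.5465,-.2476,.17])"; done
```

```text
t 10.4 tcp [ 0.5472 -0.2474  0.1666] d mm [-0.4 -0.6 -3.4] rotvec err deg [0.25 0.01 0.  ] F tool [ -1.3  -0.3 -12.1] M [ 0.12 -0.05  0.06] open 54.6 grip 63.3549964427948 q7 -0.05
t 10.65 tcp [ 0.5473 -0.2473  0.1666] d mm [-0.4 -0.7 -3.4] rotvec err deg [0.25 0.02 0.  ] F tool [ -1.7  -1.  -12.5] M [ 0.14 -0.13  0.03] open 54.6 grip 63.34542274475098 q7 0.02
t 10.9 tcp [ 0.5473 -0.2473  0.1666] d mm [-0.4 -0.8 -3.4] rotvec err deg [0.26 0.04 0.  ] F tool [ -0.8  -0.5 -11.6] M [ 0.14 -0.08  0.08] open 55.2 grip 63.334890604019165 q7 0.08
```

```bash
for i in 1 2 3; do python3 -m crank '[[[0,0,0],[0,0,-4]],[[0,0,0],[0,0,-4]],[[0,0,0],[0,0,-4]],[[0,0,0],[0,0,0]]]' >/dev/null
python3 -c "
from h import *
todo([.5465,-.2476,.17])"; done
```

```text
t 11.23 tcp [ 0.5475 -0.2471  0.1667] d mm [-0.4 -1.  -3.4] rotvec err deg [0.26 0.08 0.  ] F tool [  0.7   0.2 -11.4] M [0.06 0.04 0.04] open 54.7 grip 63.48910331726074 q7 0.27
t 11.57 tcp [ 0.5475 -0.247   0.1666] d mm [-0.2 -1.2 -3.4] rotvec err deg [0.24 0.13 0.  ] F tool [ -0.7   0.9 -11.4] M [0.01 0.02 0.01] open 54.5 grip 63.517853021621704 q7 0.46
t 11.9 tcp [ 0.5476 -0.247   0.1666] d mm [ 0.  -1.2 -3.4] rotvec err deg [0.21 0.18 0.  ] F tool [  0.3  -0.2 -11.9] M [-0.09  0.03  0.02] open 54.6 grip 63.53041648864746 q7 0.64
```

```bash
python3 -m crank '[[[0,0,0],[0,0,-3.5]],[[0,0,0],[0,0,-3.5]],[[0,0,0],[0,0,-3]],[[0,0,0],[0,0,0]]]' >/dev/null
python3 -c "
from h import *
todo([.5465,-.2476,.17])"; for i in 1 2 3 4; do python3 -m crank '[[[0,0,-2],[0,0,0]],[[0,0,0],[0,0,0]],[[0,0,0],[0,0,0]]]' >/dev/null
python3 -c "
from h import *
todo([.5465,-.2476,.17])"; done
```

```text
t 12.23 tcp [ 0.5476 -0.2469  0.1666] d mm [ 0.1 -1.3 -3.4] rotvec err deg [0.18 0.21 0.  ] F tool [ -0.1  -0.  -12.2] M [-0.04  0.05  0.01] open 54.6 grip 63.50942373275757 q7 0.8
t 12.48 tcp [ 0.5475 -0.2469  0.1683] d mm [ 0.1 -1.3 -1.7] rotvec err deg [0.18 0.2  0.  ] F tool [-1.7  0.6 -8.8] M [-0.19 -0.23  0.01] open 54.8 grip 63.4203314781189 q7 0.8
t 12.73 tcp [ 0.5475 -0.2469  0.1699] d mm [ 0.1 -1.2 -0.1] rotvec err deg [0.18 0.2  0.  ] F tool [-2.9  0.7 -5.9] M [-0.29 -0.49 -0.02] open 54.7 grip 63.276275396347046 q7 0.8
t 12.98 tcp [ 0.5461 -0.2467  0.1709] d mm [-0.9 -0.3  0.9] rotvec err deg [0.08 0.05 0.  ] F tool [-1.8  2.8 -4. ] M [-0.44 -0.36 -0.02] open 55.1 grip 63.09341311454773 q7 0.8
t 13.23 tcp [ 0.5453 -0.2468  0.1722] d mm [-1.4  0.4  2.2] rotvec err deg [ 0.01 -0.03 -0.  ] F tool [-1.8  2.9 -0.6] M [-0.59 -0.32 -0.01] open 54.6 grip 63.41032862663269 q7 0.8
```

```bash
python3 -m crank '[[[-0.4,0.7,-2],[0,0,0]],[[0,0,0],[0,0,0]],[[0,0,0],[0,0,0]]]' >/dev/null
python3 -c "
from h import *
todo([.5465,-.2476,.17])"; for i in 1 2 3 4; do python3 -m crank '[[[0,0,-2],[0,0,0]],[[0,0,0],[0,0,0]]]' >/dev/null
python3 -c "
from h import *
todo([.5465,-.2476,.17])"; done
```

```text
t 13.48 tcp [ 0.5453 -0.247   0.174 ] d mm [-1.2  0.5  4. ] rotvec err deg [-0.07 -0.08  0.  ] F tool [0.1 0.1 0.3] M [-0.18 -0.08  0.01] open 54.7 grip 63.46717715263367 q7 0.8
t 13.65 tcp [ 0.5456 -0.2471  0.1764] d mm [-1.   0.4  6.4] rotvec err deg [-0.05 -0.04  0.  ] F tool [0.5 0.3 0.7] M [-0.05 -0.03  0.02] open 54.4 grip 63.49192142486572 q7 0.8
t 13.82 tcp [ 0.5459 -0.2472  0.1787] d mm [-0.7  0.2  8.7] rotvec err deg [-0.03 -0.01  0.  ] F tool [-0.8 -0.1  1.3] M [-0.02 -0.03  0.05] open 54.6 grip 63.49224328994751 q7 0.81
t 13.98 tcp [ 0.5461 -0.2471  0.1808] d mm [-0.6 -0.1 10.8] rotvec err deg [-0.    0.01 -0.  ] F tool [0.6 0.3 0.4] M [0.01 0.05 0.03] open 54.8 grip 63.49199652671814 q7 0.81
t 14.15 tcp [ 0.5463 -0.2471  0.1829] d mm [-0.5 -0.2 12.9] rotvec err deg [0.01 0.03 0.  ] F tool [-0.3  1.   0.1] M [ 0.    0.05 -0.01] open 54.6 grip 63.4925651550293 q7 0.81
```

```bash
python3 -m crank '[[[0,0,-4],[0,0,0]],[[0,0,-5],[0,0,0]],[[0,0,-6],[0,0,0]],[[0,0,-8],[0,0,0]],[[0,0,-10],[0,0,0]],[[0,0,-10],[0,0,0]],[[0,0,-10],[0,0,0]],[[0,0,-10],[0,0,0]]]' >/dev/null
python3 -m crank '[[[0,0,-10],[0,0,0]],[[0,0,-10],[0,0,0]],[[0,0,-10],[0,0,0]],[[0,0,0],[0,0,0]],[[0,0,0],[0,0,0]]]' >/dev/null
python3 -c "
from h import *
todo([.5132,.2195,.277])
c=cam('scene');cv2.imwrite('pics/c.png',cv2.resize(c[0][140:340,120:360],None,fx=3,fy=3))"
```

```text
t 15.23 tcp [ 0.5465 -0.247   0.2762] d mm [375.2 279.3  -1.1] rotvec err deg [0.03 0.06 0.  ] F tool [-0.5 -0.8  0.8] M [-0.02  0.01  0.01] open 54.3 grip 63.49722146987915 q7 0.86
```

View pics/c.png

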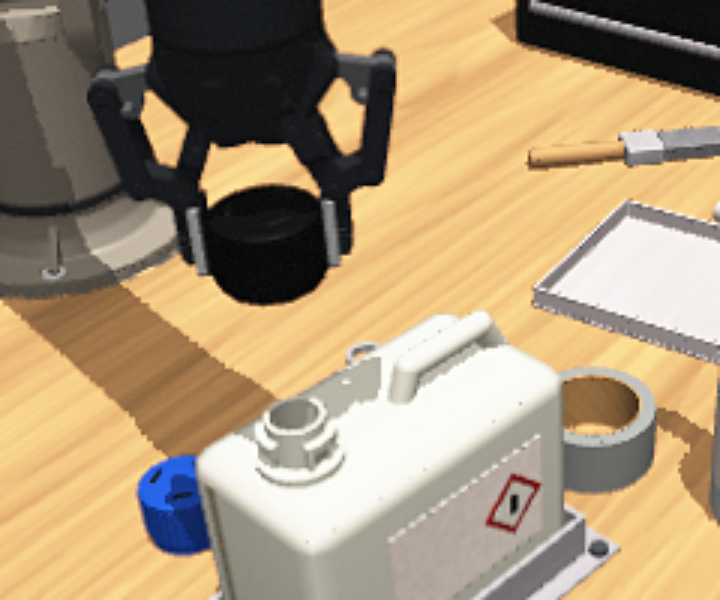

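The cap is off: it hangs upright in the fingers at (265,245) in the crop, and the neck is bare at (298,435). Moving to the tray.

```bash
python3 -m crank '[[[15,11,0],[0,0,0]],[[29,21.5,0],[0,0,0]],[[29,21.5,0],[0,0,0]],[[29,21.5,0],[0,0,0]],[[29,21.5,0],[0,0,0]],[[29,21.5,0],[0,0,0]],[[29,21.5,0],[0,0,0]],[[29,21.5,0],[0,0,0]]]' >/dev/null
python3 -m crank '[[[29,21.5,0],[0,0,0]],[[29,21.5,0],[0,0,0]],[[29,21.5,0],[0,0,0]],[[29,21.5,0],[0,0,0]],[[29,21.5,0],[0,0,0]],[[29,22,0],[0,0,0]],[[12,10,0],[0,0,0]],[[0,0,0],[0,0,0]]]' >/dev/null
python3 -m crank '[[[0,0,0],[0,0,0]],[[0,0,0],[0,0,0]]]'
python3 -c "
from h import *
todo([.5132,.2195,.27])"
```

```text
time: 16.78
tcp_pos: [0.5106, 0.2541, 0.2747]
eef_rot: [0.417, 0.909, -0.001, -0.0]
ft_force: [-0.3, -0.2, -0.3]
opening: 0.0548
gripper_force: 63.5
t 16.78 tcp [0.5106 0.2541 0.2747] d mm [-27.9 -20.5   4.7] rotvec err deg [-0.11  0.02 -0.  ] F tool [-0.  -0.3  0.3] M [ 0.01  0.   -0.03] open 54.8 grip 63.51014971733093 q7 -0.1
```

```bash
python3 -m crank '[[[-14,-10.2,0],[0,0,0]],[[-14,-10.2,0],[0,0,0]],[[0,0,25],[0,0,0]],[[0,0,30],[0,0,0]],[[0,0,30],[0,0,0]],[[0,0,30],[0,0,0]],[[0,0,30],[0,0,0]],[[0,0,25],[0,0,0]]]' >/dev/null
python3 -m crank '[[[0,0,25],[0,0,0]],[[0,0,20],[0,0,0]],[[0,0,12],[0,0,0]],[[0,0,6],[0,0,0]],[[0,0,0],[0,0,0]],[[0,0,0],[0,0,0]]]'
python3 -c "
from h import *
todo([.5132,.2195,.01])
c=cam('scene');cv2.imwrite('pics/d.png',cv2.resize(c[0][100:300,240:480],None,fx=3,fy=3))"
```

```text
time: 17.95
tcp_pos: [0.514, 0.2208, 0.0432]
eef_rot: [0.417, 0.909, 0.0, 0.0]
ft_force: [0.2, 0.4, -0.5]
opening: 0.055
gripper_force: 63.5
t 17.95 tcp [0.514  0.2208 0.0432] d mm [-0.4 -1.4 33.2] rotvec err deg [0.05 0.03 0.  ] F tool [0.2 0.4 0.5] M [ 0.01  0.02 -0.04] open 55.0 grip 63.51408362388611 q7 -0.25
```

View pics/d.png

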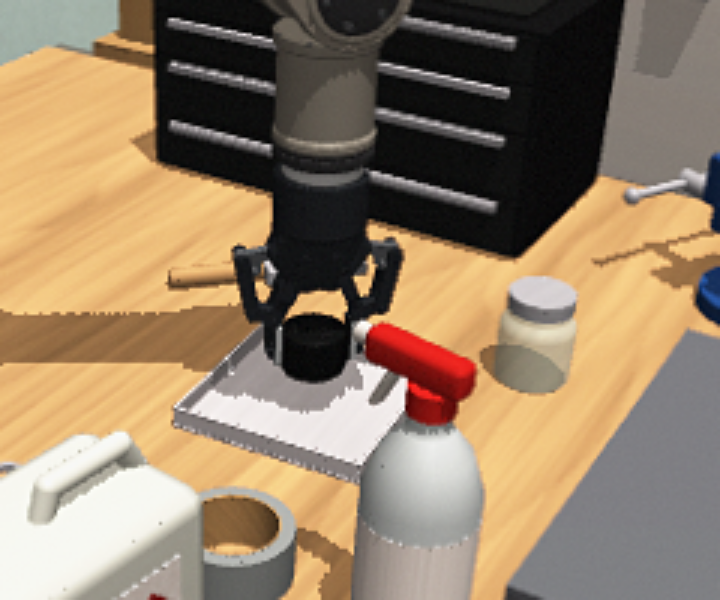

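The cap, at (315,345) in the crop, is upright over the tray, clear of the spray bottle's red head. Lowering it by feel.

```bash
python3 -m crank '[[[0,0,8],[0,0,0]],[[0,0,8],[0,0,0]],[[0,0,5],[0,0,0]],[[0,0,3],[0,0,0]],[[0,0,0],[0,0,0]],[[0,0,0],[0,0,0]]]' >/dev/null
for i in 1 2 3 4 5 6; do 
python3 -c "
from h import *
todo([.5132,.2195,.01])"; python3 -m crank '[[[0,0,2],[0,0,0]],[[0,0,0],[0,0,0]]]' | grep -E "ft_f|tcp"; done
```

```text
t 18.5 tcp [0.5131 0.2211 0.0182] d mm [-1.3 -0.9  8.2] rotvec err deg [-0.03 -0.01  0.  ] F tool [0.8 0.6 1.2] M [ 0.02 -0.02 -0.01] open 54.7 grip 63.51412296295166 q7 -0.28
tcp_pos: [0.5133, 0.2211, 0.0164]
ft_force: [0.4, -0.3, -0.7]
t 18.67 tcp [0.5133 0.2211 0.0164] d mm [-1.1 -1.2  6.4] rotvec err deg [ 0.01 -0.   -0.  ] F tool [-0.4  0.1  0.7] M [ 0.03  0.05 -0.01] open 54.9 grip 63.514262437820435 q7 -0.28
tcp_pos: [0.5133, 0.2209, 0.0143]
ft_force: [-0.2, 0.3, -2.0]
t 18.83 tcp [0.5133 0.2209 0.0143] d mm [-1.  -1.   4.3] rotvec err deg [-0.01  0.   -0.  ] F tool [0.4 0.  2. ] M [ 0.09  0.   -0.02] open 55.1 grip 63.514301776885986 q7 -0.28
tcp_pos: [0.5132, 0.2209, 0.0123]
ft_force: [0.3, 0.5, -0.7]
t 19.0 tcp [0.5132 0.2209 0.0123] d mm [-1.  -0.9  2.3] rotvec err deg [-0.01  0.   -0.  ] F tool [0.2 0.6 0.7] M [-0.   -0.04 -0.04] open 54.5 grip 63.514333963394165 q7 -0.28
tcp_pos: [0.5132, 0.2209, 0.0102]
ft_force: [0.4, 0.1, -0.7]
t 19.17 tcp [0.5132 0.2209 0.0102] d mm [-1.1 -0.9  0.2] rotvec err deg [-0.02 -0.    0.  ] F tool [-0.2  0.4  0.7] M [ 0.   -0.   -0.01] open 54.6 grip 63.51430892944336 q7 -0.28
tcp_pos: [0.5132, 0.2209, 0.0082]
ft_force: [-0.3, -1.1, -1.1]
t 19.33 tcp [0.5132 0.2209 0.0082] d mm [-1.1 -0.9 -1.8] rotvec err deg [-0.02 -0.    0.  ] F tool [-0.7 -1.   1.1] M [0.06 0.03 0.01] open 54.3 grip 63.51429104804993 q7 -0.29
tcp_pos: [0.5134, 0.2211, 0.0063]
ft_force: [-0.3, -0.7, -0.5]
```

```bash
for i in 1 2 3 4 5; do python3 -m crank '[[[0,0,0.7],[0,0,0]],[[0,0,0],[0,0,0]],[[0,0,0],[0,0,0]]]' | grep -E "ft_f|tcp"; done
```

```text
tcp_pos: [0.5133, 0.221, 0.0058]
ft_force: [-1.1, 0.3, -0.4]
tcp_pos: [0.5133, 0.221, 0.0051]
ft_force: [0.2, 0.3, -0.3]
tcp_pos: [0.5134, 0.221, 0.0047]
ft_force: [-0.9, -1.7, 5.1]
tcp_pos: [0.5134, 0.221, 0.0046]
ft_force: [-3.5, -2.3, 11.9]
tcp_pos: [0.5134, 0.221, 0.0045]
ft_force: [-5.8, -3.6, 18.7]
```

```bash
python3 -m crank '[[[0,0,-1.5],[0,0,0]],[[0,0,0],[0,0,0]],[[0,0,0],[0,0,0]]]'| grep -E "ft_f|tcp"; python3 -m crank '[[[0,0,0],[0,0,0]],[[0,0,0],[0,0,0]],[[0,0,0],[0,0,0]],[[0,0,0],[0,0,0]]]' 72
python3 -m crank '[[[0,0,0],[0,0,0]],[[0,0,0],[0,0,0]],[[0,0,0],[0,0,0]],[[0,0,0],[0,0,0]]]' 90
python3 -m crank '[[[0,0,-4],[0,0,0]],[[0,0,-8],[0,0,0]],[[0,0,-15],[0,0,0]],[[0,0,-25],[0,0,0]],[[0,0,-35],[0,0,0]],[[0,0,-35],[0,0,0]],[[0,0,-35],[0,0,0]],[[0,0,-35],[0,0,0]]]' | grep -E "ft_f|tcp"
python3 -m crank '[[[0,0,-20],[0,0,0]],[[-30,0,-5],[0,0,0]],[[-30,0,0],[0,0,0]],[[-30,0,0],[0,0,0]],[[-30,0,0],[0,0,0]],[[0,0,0],[0,0,0]],[[0,0,0],[0,0,0]]]'
python3 -c "
from h import *
t=cam('top'); cv2.imwrite('pics/e.png',cv2.resize(t[0][130:350,120:420],None,fx=2.6,fy=2.6))
c=cam('scene');cv2.imwrite('pics/f.png',cv2.resize(c[0][150:300,260:460],None,fx=4,fy=4))
b=plane([(237.25,262.05)],t,.02)[0]
m=blob(t[0].max(2)<60,proj([[.5134,.221,.03]],t)[0]);cn=max(cv2.findContours(m.astype(np.uint8),0,1)[0],key=cv2.contourArea); e=cv2.minEnclosingCircle(cn);print(e,plane([e[0]],t,.025),b)"
```

```text
tcp_pos: [0.5136, 0.2211, 0.0047]
ft_force: [-1.0, -0.7, 5.6]
time: 21.33
tcp_pos: [0.5132, 0.221, 0.0042]
eef_rot: [0.417, 0.909, -0.0, -0.0]
ft_force: [-0.1, 0.2, -0.3]
opening: 0.0615
gripper_force: 0.0
time: 21.67
tcp_pos: [0.5133, 0.221, 0.0045]
eef_rot: [0.417, 0.909, -0.0, 0.0]
ft_force: [-1.0, -0.2, 0.2]
opening: 0.0766
gripper_force: 0.0
tcp_pos: [0.5128, 0.2211, 0.199]
ft_force: [0.8, 0.3, -0.8]
time: 22.92
tcp_pos: [0.5925, 0.1281, 0.2218]
eef_rot: [0.419, 0.908, -0.0, 0.0]
ft_force: [-1.0, 0.7, -0.1]
opening: 0.0767
gripper_force: 0.0
((237.06121826171875, 261.5714416503906), 11.324790954589844) [[0.51318439 0.21899016 0.025     ]] [0.51249857 0.21932745 0.02      ]
```

View pics/e.png

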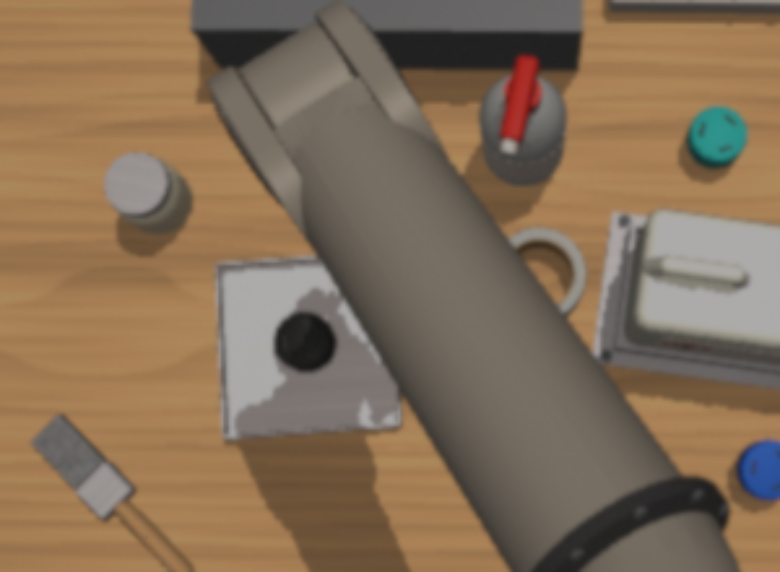

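View pics/f.png

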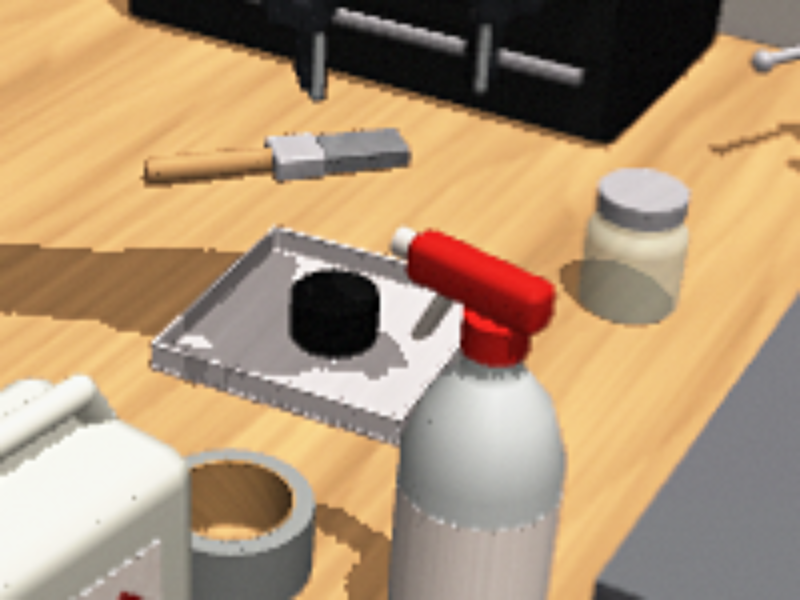

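The cap stands upright in the middle of the tray, at (305,341) in the top crop and (335,312) in the scene crop. It is released, and the gripper is in free air.

```bash
python3 -c "
from rig import workorder
print(workorder.close_job())"
```

```text
the job is handed in; nothing more can be done
None
```

The canister is open: the cap was pressed, turned and lifted off by feel, and now stands upright and let go in the middle of the tray; I handed the job in at about 23 s, and no verdict was shown.

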